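# Seat a hub cap in its test nest and hold the recessed test button down with a stylus

### The arm

A 6-joint arm with a two-finger parallel gripper is mounted at the origin on the work surface. World frame = base frame: x ahead of the robot, y to its left, z up, the work surface at z = 0. Lengths are in m, angles in rad, forces in N, time in s.
With the tool pointing down it reaches from about 0.25 to 0.775 m from the base axis. Payload 4 kg.
Tool frame: the origin (TCP) lies between the finger pads; the fingertips stand 14 mm ahead of it and the grasp point (between the pads) lies 5 mm behind it (nose_length is the distance from the TCP to the fingertips, in m); z points along the fingers, y is the line along which they close (so a half turn about z gives the same grasp; the last joint's range is limited). The gripper opens to 94 mm and grips with 3 to 60 N. Pads are 16 mm wide; open, the fingers measure 119 mm over their backs; the gripper's body (75 mm by 177 mm) begins 78 mm behind the grasp point.
Start: joints at [-1.37, 0.087, 1.371, -0, 1.684, -0.103], TCP at [0.165, -0.525, 0.22] pointing down, gripper open.
Joint ranges: [-3.1, 3.1], [-0.76, 2.03], [0.27, 2.55], [-1.08, 4.22], [0.17, 2.65], [-2.57, 2.57]. Speed limits (rad/s): [2.79, 2.79, 3.14, 3.14, 3.14, 3.14].

### API

Orientations are given as [roll, pitch, yaw] about the fixed x, y, z axes, in that order (R = Rz(yaw) Ry(pitch) Rx(roll)).
In Python, from bench import * gives the robot as it stands.
- The arm moves only by the tool move_arm, never from a script. Its argument "steps" is one flat list of numbers, 7 for each row, row after row: the turn, a rotation vector about the world's x, y, z in rad, then the shift along the world's x, y, z in m, then the opening, from 0 (shut) to 1 (fully open). A call has 1 to 12 rows; each row is the pose to reach, as a shift and turn from the pose commanded when the call began; what a row does not reach only later rows make up. A row lasts 1/10 s, in which the tool goes at most 50 mm and 8.59 degrees, less where a joint would pass 70% of its speed; a pose out of reach is approached as far as the arm can. A call with a gripper value outside its range is refused whole. The fingers move at their own pace and stop on an object; the grip force is fixed at half the most. Time passes only in rows, so rows that repeat a pose let the fingers close. It gives the time, the measured TCP pose, the force, the opening and the grip force at its end, in the units of the state.
- get_obs(): the state, without advancing time (a new reading comes with each control period).
- snapshot(name): name is "side" or "top" or "wrist"; returns (picture, depth): 480x640x3 uint8, red, green, blue; 480x640 float32, m along the optical axis (not along the pixel's ray), 0 where there is no reading.
- camera_model(name): a dict with "fx", "fy", "cx", "cy" (pixels), "rvec" (rotation vector, rad) and "tvec" (3), from world to camera coordinates, as OpenCV has them. Camera axes: x right, y down, z forward; pixel columns grow to the right and rows downward; lengths in m; the calibration is good to about 2 mm. A picture is of the moment at which its call begins: read the wrist's pose just before it. camera_model takes no time and is no camera call; for the wrist camera it gives the pose at the moment of the call.
- close_job(): hands the job in; it is judged then, once.
Trained networks look in the newest picture that a camera, given by its name, has taken for a name from the list of things; names that differ only in an ending like _2 or _b are one class to them, and where a whole thing is asked for, a point or a joint stands for the part that bears it (a point fixed in the world has none). Each returns a list of dicts, best first, with "score" (0 to 1); they miss things now and then, are a little off and sometimes report something else, mostly with a low value. They report only what shows in the picture. A call takes as long as a camera call. They do not tell look-alikes from the thing itself.
- silhouettes(camera, target): "pixels" (480x640 bool, what is visible of it) and "uv" ([column, row] in pixels, amid what is visible of it).
- spot_point(camera, target): "uv" ([column, row] in pixels: a listed point, or the origin of a listed thing).
The state is a dict: "time": time; "joint_positions": joint angles; "qvel": joint speeds; "joint_torque": joint torques, N m; "tool_pos": TCP position; "ee_rot": TCP orientation; "wrist_force": force on the tool from outside, world axes, zero at the start; "wrist_torque": the same for the moment, N m; "width": finger opening in m; "finger_force": force on a finger pad.
Only numpy, scipy, OpenCV 4.12 (cv2) and the standard library are available. Lean on these libraries where they do the work, as an engineer would, in place of code of your own. Each camera call takes 0.05 s, during which the arm holds its last target. There are 200 camera calls.

### The job

Seat the black flanged hub cap, flange down, fully home in the round test nest that matches it, and let go of it. Only then take the stylus out of its stand, reach its thin tip through the hole in the top of the control box and push the recessed test button all the way down with it. Finish while still gripping the stylus and holding the button down, with the cap still seated and the bin, ring gear, jar and screwdriver left where they are.

Things in the scene. Friction and masses are not known exactly. Their poses are not given: they have to be found in the camera images.
- cap: black plastic flanged hub cap, loose, standing on the table flange down: round flange 60 mm diameter and 10 mm thick, on it a coaxial round hub 24 mm diameter and 32 mm high (total height 42 mm), about 90 g. Origin: centre of the flange's underside, z axis up along the hub. The flange's top is 10 mm above the origin, so fingertips gripping the hub must stay above that
- round_nest: fixed aluminium block 90 x 90 x 22 mm with one round cavity, 63 mm diameter, 8 mm deep, centred in its top, with a 2 mm chamfer at the mouth and a thin dark pad on its floor. It and the square nest can change places. Origin: centre of its underside, on the table
- round_nest_seat (a point): centre of the floor of the round cavity, 14 mm above the table (the rim is 8 mm higher); the cap's origin comes here when it is seated, its flange then standing 2 mm proud of the rim
- square_nest: fixed aluminium block 80 x 80 x 22 mm with a square cavity, 44 x 44 mm, 8 mm deep, also with a dark floor, for another part; not used here. Origin: centre of its underside
- stylus: stylus standing upright in its stand: steel shaft 6 mm diameter and 55 mm long below, black round handle 16 mm diameter and 70 mm long above (total 125 mm), about 50 g. Origin: the centre of the tip's end face, z axis from tip to handle. The handle's lower shoulder rests on the stand's top, so the tip starts 5 mm above the table
- stylus_tip (a point): centre of the stylus tip's end face (same as the stylus origin)
- stylus_grip (a point): point on the stylus axis in the handle where it is well gripped, 100 mm above the tip (the handle spans 55 to 125 mm above the tip)
- stylus_stand: fixed grey plastic block 60 x 60 x 60 mm with an upright hole 9 mm diameter through its centre, in which the stylus shaft stands; lift the stylus 60 mm or more to clear it. Origin: centre of its underside
- control_box: fixed grey sheet-metal box 90 mm (its x) x 110 mm (its y) x 60 mm high, with a round hole 16 mm diameter in its top and a flat black panel beside the hole. Origin: centre of its underside; the hole lies 18 mm from the middle towards the box's -x
- button_hole (a point): centre of the hole in the control box's top, at the top's surface, 60 mm above the table. The sheet is 4 mm thick. The test button, a white disc 22 mm diameter, lies under the hole, its face 25 mm below the top when not pressed
- test_button (a joint): how far the test button is pressed straight down, in m: 0 free, 0.008 fully down on its stop. A spring button: about 3 N to begin moving, 7 N fully down; it comes back up when released
- parts_bin: open yellow plastic bin 100 x 150 x 60 mm with small bearings in it, loose, a bystander. Origin: centre of its underside
- ring_gear: steel ring, 72 mm outside, 52 mm inside, 16 mm high, lying flat, loose, a bystander. Origin: centre of its underside
- grease_jar: closed white jar, 56 mm diameter, 60 mm high, loose, a bystander. Origin: centre of its underside
- screwdriver: screwdriver lying flat on the table beyond the cap, to the right of the work, about 200 mm long, loose, a bystander; its x axis runs from handle to tip. Origin: on its underside, near the middle of its length
There are look-alikes about, which are no part of the job. What is shaped like the cap but purple is not meant.

How it is judged:
By the outcome, as a careful person would: the job done as asked, in the order asked, and still so for the second after the job is handed in, while the arm keeps its last pose, push and grip.
It also fails if it takes over 53 s, if anything falls off the work surface, if the arm or the gripper's body presses on something with over 40 N, if the wrist force passes 120 N, or if a joint passes its speed limit or range.

## Working session

There is one attempt and no reset: what is moved stays moved. The work goes in short steps, Python scripts to look and compute and a tool call to move; the robot and the scene stay as the last step left them, time stands still between calls to the robot, and variables do not carry over. Pictures are saved under pics/ and viewed, at most 10 in all, crops included, and the job is handed in when it is done.

Besides the shell and the picture viewer there is one more tool, called after "Request:" in YAML: its name, and indented under it one key for each argument. move_arm: Moves the arm, as the interface text tells. Its arguments: {"type":"object","properties":{"steps":{"type":"array"}},"required":["steps"]}

```bash
mkdir -p pics
cat > h.py <<'E'
from bench import *
import numpy as np, cv2
def pix2w(cam,uv,z,M=None):
    m=M or camera_model(cam); R=cv2.Rodrigues(np.array(m["rvec"],float))[0]; t=np.array(m["tvec"],float).ravel()
    d=R.T@np.array([(uv[0]-m["cx"])/m["fx"],(uv[1]-m["cy"])/m["fy"],1.]); c=-R.T@t
    return c+d*(z-c[2])/d[2]
def cloud(cam,D,M=None):
    m=M or camera_model(cam); R=cv2.Rodrigues(np.array(m["rvec"],float))[0]; t=np.array(m["tvec"],float).ravel()
    v,u=np.indices(D.shape); P=np.stack([(u-m["cx"])/m["fx"]*D,(v-m["cy"])/m["fy"]*D,D],-1)
    return (P-t)@R
def save(n,p): cv2.imwrite("pics/"+n,p[:,:,::-1])
E
python3 - <<'E'
from h import *
np.set_printoptions(precision=4,suppress=True)
p,D=snapshot("top"); save("top1.png",p); C=cloud("top",D); np.save("topC.npy",C); np.save("topP.npy",p)
for n in ["cap","round_nest","square_nest","stylus","stylus_stand","control_box"]:
    for s in silhouettes("top",n)[:3]:
        k=s["pixels"]&(D>0); q=C[k]
        top=q[q[:,2]>np.percentile(q[:,2],95)-.004] if len(q) else q
        print(n,round(s["score"],2),np.array(s["uv"]).round(),len(q),"topz",top[:,2].mean().round(4),"topxy",((top.max(0)+top.min(0))/2)[:2])
zs={"round_nest_seat":.014,"button_hole":.06,"stylus_grip":.105,"cap":0}
for n,z in zs.items():
    for s in spot_point("top",n)[:3]: print(n,round(s["score"],2),s["uv"],pix2w("top",s["uv"],z))
p,D=snapshot("side"); save("side1.png",p)
E
```

```text
cap 0.77 [376. 310.] 434 topz 0.0423 topxy [ 0.4101 -0.1927]
cap 0.73 [410. 277.] 448 topz 0.0423 topxy [ 0.492  -0.2867]
round_nest 0.68 [295. 271.] 1357 topz 0.0227 topxy [0.5136 0.0059]
round_nest 0.63 [480. 264.] 526 topz 0.0251 topxy [ 0.5143 -0.4504]
square_nest 0.94 [347. 246.] 1039 topz 0.0227 topxy [ 0.5696 -0.1313]
stylus_stand 0.68 [211. 317.] 698 topz 0.0609 topxy [0.3939 0.2046]
control_box 0.67 [212. 219.] 1819 topz 0.0611 topxy [0.6383 0.1929]
round_nest_seat 0.67 [291.3, 273.0] [0.5048 0.0098 0.014 ]
button_hole 0.72 [211.1, 225.1] [0.6211 0.196  0.06  ]
stylus_grip 0.62 [201.6, 324.6] [0.3927 0.2036 0.105 ]
cap 0.81 [375.1, 310.2] [ 0.4112 -0.1955  0.    ]
cap 0.66 [410.2, 275.9] [ 0.4947 -0.2835  0.    ]
```

View pics/top1.png

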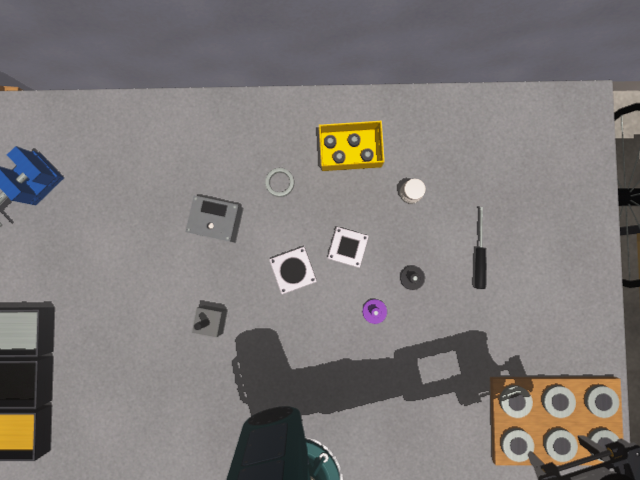

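View pics/side1.png

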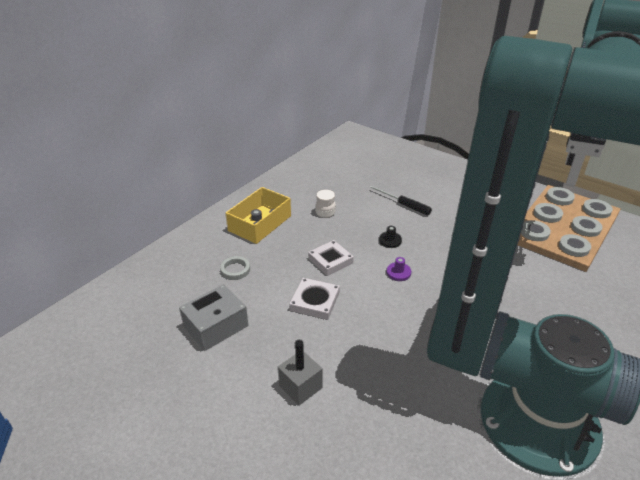

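Top picture: the cap candidates are black at (412,277) and purple at (375,311). The black one fits and the purple one is the excluded look-alike. The round nest, with its round dark cavity, is at (293,270) and the square nest at (348,246). The control box is at (214,218) with its hole near (210,226), and the stylus and stand are at (208,319). I'll confirm the cap in a crop.

Run:
```python
from h import *
np.set_printoptions(precision=4,suppress=True)
p=np.load("topP.npy");C=np.load("topC.npy")
save("crop1.png",cv2.resize(p[230:340,250:450],None,fx=4,fy=4,interpolation=cv2.INTER_CUBIC))
def reg(r0,r1,c0,c1,z0,z1):
    q=C[r0:r1,c0:c1].reshape(-1,3); q=q[(q[:,2]>z0)&(q[:,2]<z1)]; return len(q),q.mean(0),(q.max(0)+q.min(0))/2
print("cap hub",reg(255,300,390,435,.035,.06)); print("cap flange",reg(255,300,390,435,.006,.015))
print("stand top",reg(295,345,185,235,.055,.065)); print("stylus top",reg(295,345,185,235,.115,.14))
g=cv2.cvtColor(p,cv2.COLOR_RGB2GRAY)
def dark(r0,r1,c0,c1,z,th=70):
    n,l,st,ce=cv2.connectedComponentsWithStats((g[r0:r1,c0:c1]<th).astype(np.uint8))
    i=1+np.argmax(st[1:,4]); uv=ce[i]+[c0,r0]; print(st[i],uv,pix2w("top",uv,z))
dark(245,297,268,318,.018); dark(262,292,398,426,.01)
uv=[210.5,226]; print("hole",pix2w("top",uv,.06))
o=get_obs(); print(o["tool_pos"],o["ee_rot"],o["width"],o["time"])
m=camera_model("wrist");R=cv2.Rodrigues(np.array(m["rvec"],float))[0];print("wristcam",m["fx"],-R.T@np.ravel(m["tvec"]),R)
```

```text
cap hub (82, array([ 0.492, -0.287,  0.042]), array([ 0.492 , -0.2867,  0.041 ]))
cap flange (363, array([ 0.4913, -0.2865,  0.0098]), array([ 0.4849, -0.2945,  0.0105]))
stand top (560, array([0.3944, 0.2027, 0.0599]), array([0.3937, 0.2057, 0.0601]))
stylus top (56, array([0.394 , 0.2042, 0.1277]), array([0.3936, 0.2051, 0.1246]))
[ 13  13  24  25 472] [292.5657 270.2182] [0.5117 0.0063 0.018 ]
[  2   4  24  20 286] [411.3916 274.2797] [ 0.499  -0.2848  0.01  ]
hole [0.619  0.1975 0.06  ]
[ 0.1645 -0.5248  0.2195] [3.1415 0.     0.3038] 0.09401026162088695 0.6
wristcam 335.51060760892705 [ 0.2364 -0.5031  0.3856] [[ 0.2988 -0.9543  0.0003]
 [-0.9216 -0.2885  0.2596]
 [-0.2477 -0.0779 -0.9657]]
```

View pics/crop1.png

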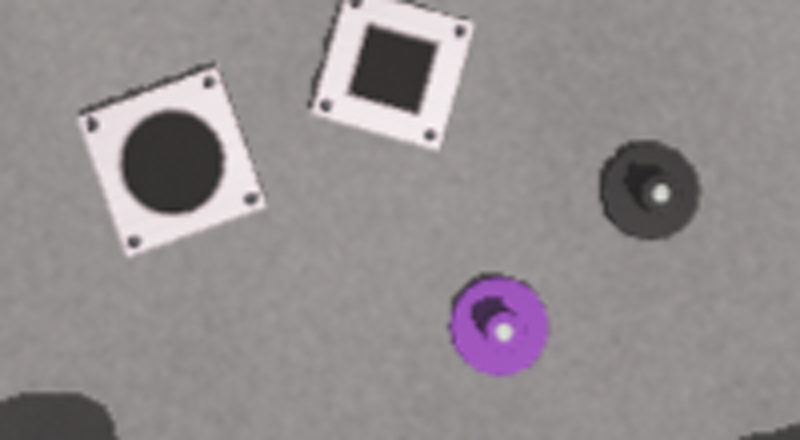

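The crop shows the black flanged cap at about (650,190) in the crop, which is (412,277) in the full picture. It's upright and flange down, so it's the one meant. The purple one is at (500,325). The round cavity is at (172,160). I'm moving above the black cap.

Request:
move_arm:
  steps: [0, 0, 0, 0.328, 0.238, 0, 1, 0, 0, 0, 0.328, 0.238, 0, 1, 0, 0, 0, 0.328, 0.238, 0, 1, 0, 0, 0, 0.328, 0.238, 0, 1, 0, 0, 0, 0.328, 0.238, 0, 1, 0, 0, 0, 0.328, 0.238, 0, 1, 0, 0, 0, 0.328, 0.238, 0, 1, 0, 0, 0, 0.328, 0.238, 0, 1, 0, 0, 0, 0.328, 0.238, 0, 1, 0, 0, 0, 0.328, 0.238, 0, 1, 0, 0, 0, 0.328, 0.238, 0, 1, 0, 0, 0, 0.328, 0.238, 0, 1]

```text
time: 1.8
tool_pos: [0.4914, -0.2881, 0.2197]
ee_rot: [3.141, 0.0, 0.301]
wrist_force: [-0.2, -0.5, -0.5]
width: 0.0938
finger_force: 0.0
```

```bash
cat >> h.py <<'E'
np.set_printoptions(precision=4,suppress=True)
def look(n=None):
    M=camera_model("wrist"); p,D=snapshot("wrist"); o=get_obs()
    if n: save(n,p)
    print("tool",o["tool_pos"],o["ee_rot"],"t",o["time"]); return p,D,cloud("wrist",D,M),M
E
python3 - <<'E'
from h import *
p,D,C,M=look("w1.png")
q=C[D>0]; t=np.array([.492,-.287])
q=q[np.linalg.norm(q[:,:2]-t,axis=1)<.04]
h=q[(q[:,2]>.037)&(q[:,2]<.047)]; f=q[(q[:,2]>.006)&(q[:,2]<.014)]; g=q[q[:,2]<.004]
print("hub",len(h),h.mean(0),(h.max(0)+h.min(0))/2,np.ptp(h,axis=0)); print("flange",len(f),f.mean(0),(f.max(0)+f.min(0))/2,np.ptp(f,axis=0),"table",np.median(g[:,2]))
E
```

```text
tool [ 0.4914 -0.2881  0.2197] [3.1411 0.0002 0.3012] t 1.85
hub 398 [ 0.4921 -0.2876  0.0428] [ 0.4919 -0.2878  0.0411] [0.0231 0.0232 0.0081]
flange 1636 [ 0.4935 -0.2873  0.011 ] [ 0.4915 -0.2877  0.01  ] [0.0594 0.0591 0.0071] table 0.0009505794167189743
```

View pics/w1.png

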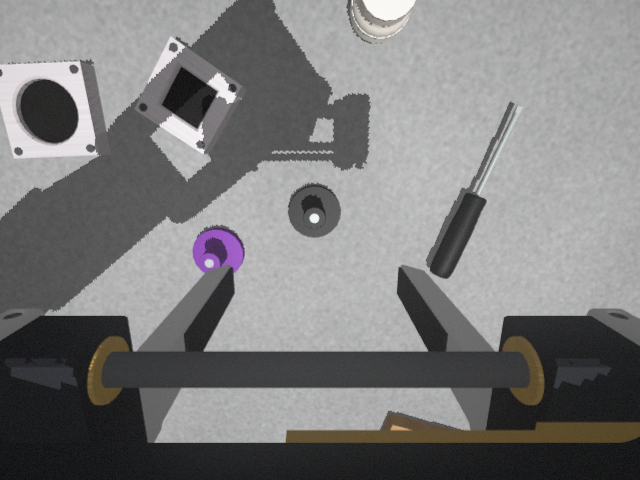

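The wrist picture shows the black cap at (314,210), centred between the fingers and clear of the purple one at (218,250). Depth gives the hub at (0.492,-0.288) with the right sizes. Descending and gripping.

Request:
move_arm:
  steps: [0, 0, 0, 0, 0, -0.05, 0.7, 0, 0, 0, 0, 0, -0.1, 0.7, 0, 0, 0, 0, 0, -0.14, 0.7, 0, 0, 0, 0, 0, -0.165, 0.7, 0, 0, 0, 0, 0, -0.18, 0.7, 0, 0, 0, 0, 0, -0.19, 0.7, 0, 0, 0, 0, 0, -0.19, 0.7, 0, 0, 0, 0, 0, -0.19, 0.1, 0, 0, 0, 0, 0, -0.19, 0.1, 0, 0, 0, 0, 0, -0.19, 0.1, 0, 0, 0, 0, 0, -0.19, 0.1, 0, 0, 0, 0, 0, -0.19, 0.1]

```text
time: 3.05
tool_pos: [0.4928, -0.2869, 0.03]
ee_rot: [3.141, -0.001, 0.304]
wrist_force: [-0.6, -0.6, -0.6]
width: 0.0292
finger_force: 0.0
```

Request:
move_arm:
  steps: [0, 0, 0, 0, 0, 0, 0.1, 0, 0, 0, 0, 0, 0, 0.1, 0, 0, 0, 0, 0, 0, 0.1]

```text
time: 3.35
tool_pos: [0.4927, -0.2868, 0.0298]
ee_rot: [3.141, -0.0, 0.304]
wrist_force: [-0.2, 0.8, 1.0]
width: 0.0236
finger_force: 30.0
```

Gripped at 23.6 mm width. I'm lifting and going to a viewing pose just short of the nest.

Request:
move_arm:
  steps: [0, 0, 0, 0, 0, 0.02, 0.1, 0, 0, 0, 0, 0, 0.06, 0.1, 0, 0, 0, 0, 0, 0.1, 0.1, 0, 0, 0, -0.01, 0.04, 0.13, 0.1, 0, 0, 0, -0.02, 0.08, 0.15, 0.1, 0, 0, 0, -0.03, 0.12, 0.16, 0.1, 0, 0, 0, -0.04, 0.16, 0.17, 0.1, 0, 0, 0, -0.048, 0.2, 0.18, 0.1, 0, 0, 0, -0.048, 0.24, 0.19, 0.1, 0, 0, 0, -0.048, 0.272, 0.19, 0.1, 0, 0, 0, -0.048, 0.272, 0.19, 0.1, 0, 0, 0, -0.048, 0.272, 0.19, 0.1]

```text
time: 4.55
tool_pos: [0.4443, -0.0145, 0.2191]
ee_rot: [3.141, 0.001, 0.305]
wrist_force: [-1.2, -0.4, -1.3]
width: 0.0237
finger_force: 30.0
```

Run:
```python
from h import *
p,D,C,M=look("w2.png")
for s in spot_point("wrist","round_nest_seat")[:2]: print("seat",s["score"],s["uv"],pix2w("wrist",s["uv"],.014,M))
for s in silhouettes("wrist","round_nest")[:2]:
    k=s["pixels"]; q=C[k&(D>0)]; top=q[abs(q[:,2]-.0225)<.004]; print("nest",s["score"],s["uv"],np.median(top,0))
    rect=cv2.minAreaRect(top[:,:2].astype(np.float32)); print("rect",rect)
q=C[D>0]; q=q[np.linalg.norm(q[:,:2]-[.5117,.0063],axis=1)<.04]; fl=q[(q[:,2]>.010)&(q[:,2]<.018)]
c,r=cv2.minEnclosingCircle(fl[:,:2].astype(np.float32)); print("floor z",np.median(fl[:,2]),fl.mean(0),"circ",c,r)
# held cap
o=get_obs(); T=np.array(o["tool_pos"]); q=C[D>0]; k=(np.linalg.norm(q[:,:2]-T[:2],axis=1)<.05)&(q[:,2]>T[2]-.03)&(q[:,2]<T[2]-.005)
f=q[k]; print("held flange",len(f),np.median(f,0),(f.max(0)+f.min(0))/2,np.ptp(f,axis=0), "rel z",np.median(f[:,2])-T[2])
```

```text
tool [ 0.4443 -0.0152  0.219 ] [3.1412 0.0011 0.3039] t 4.6
seat 0.88 [319.1, 147.4] [0.5138 0.0021 0.014 ]
nest 0.78 [312.9, 149.1] [0.5166 0.0066 0.0229]
rect ((0.5122836232185364, 0.005602065473794937), (0.09015151113271713, 0.08938311785459518), 19.554729461669922)
floor z 0.015497121835207555 [0.5128 0.0055 0.0155] circ (0.5123040080070496, 0.005410473328083754) 0.03162374347448349
held flange 3649 [ 0.4582 -0.0104  0.2003] [ 0.4435 -0.0152  0.2024] [0.0597 0.0585 0.0231] rel z -0.0186077337421727
```

View pics/w2.png

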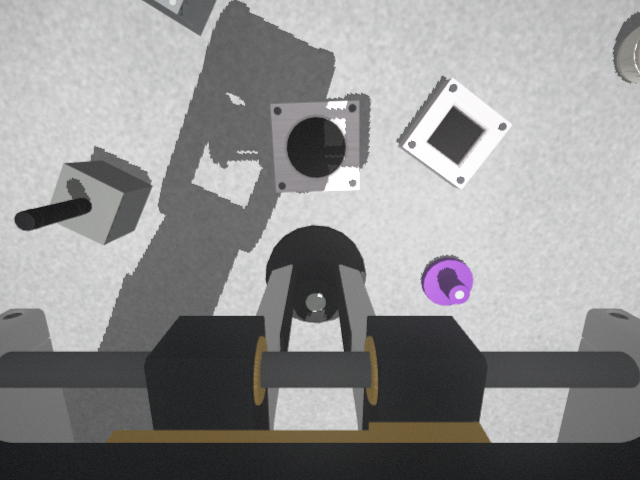

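The nest cavity is at (316,147). Depth gives its centre as (0.5123,0.0055), with a 90 mm block and a 31.6 mm cavity radius, which match. The cap is held level at (316,275). Moving over the nest and stopping about 8 mm above the rim.

Request:
move_arm:
  steps: [0, 0, 0, 0.035, 0.01, -0.02, 0.1, 0, 0, 0, 0.069, 0.0205, -0.04, 0.1, 0, 0, 0, 0.069, 0.0205, -0.08, 0.1, 0, 0, 0, 0.069, 0.0205, -0.12, 0.1, 0, 0, 0, 0.069, 0.0205, -0.145, 0.1, 0, 0, 0, 0.069, 0.0205, -0.157, 0.1, 0, 0, 0, 0.069, 0.0205, -0.157, 0.1, 0, 0, 0, 0.069, 0.0205, -0.157, 0.1]

```text
time: 5.5
tool_pos: [0.5146, 0.005, 0.0638]
ee_rot: [3.141, -0.002, 0.303]
wrist_force: [-0.1, -0.7, -0.7]
width: 0.0234
finger_force: 30.0
```

Run:
```python
from h import *
p,D,C,M=look("w3.png")
q=C[D>0]; T=np.array(get_obs()["tool_pos"]); q=q[np.linalg.norm(q[:,:2]-T[:2],axis=1)<.07]
f=q[(abs(q[:,2]-(T[2]-.019))<.005)&(np.linalg.norm(q[:,:2]-T[:2],axis=1)<.034)]
c,r=cv2.minEnclosingCircle(f[:,:2].astype(np.float32)); print("flange",np.median(f,0),c,r,(f.max(0)+f.min(0))/2,np.ptp(f,axis=0))
n=q[abs(q[:,2]-.0225)<.003]; print("rect",cv2.minAreaRect(n[:,:2].astype(np.float32)))
```

```text
tool [0.515  0.0051 0.0645] [ 3.1401 -0.0034  0.303 ] t 5.55
flange [0.5292 0.0091 0.045 ] (0.5135622024536133, 0.0038000980857759714) 0.030299728736281395 [0.5136 0.0044 0.0455] [0.0602 0.0584 0.0099]
rect ((0.5123017430305481, 0.005465291440486908), (0.09075481444597244, 0.09028313308954239), 19.459739685058594)
```

Request:
move_arm:
  steps: [0, 0, 0, -0.0012, 0.001, 0, 0.1, 0, 0, 0, -0.0012, 0.001, -0.005, 0.1, 0, 0, 0, -0.0012, 0.001, -0.01, 0.1, 0, 0, 0, -0.0012, 0.001, -0.013, 0.1, 0, 0, 0, -0.0012, 0.001, -0.016, 0.1, 0, 0, 0, -0.0012, 0.001, -0.018, 0.1, 0, 0, 0, -0.0012, 0.001, -0.0195, 0.1, 0, 0, 0, -0.0012, 0.001, -0.0195, 0.1, 0, 0, 0, -0.0012, 0.001, -0.0195, 0.1]

```text
time: 6.45
tool_pos: [0.5123, 0.0067, 0.0437]
ee_rot: [3.142, 0.0, 0.304]
wrist_force: [-2.4, 1.1, 5.8]
width: 0.0236
finger_force: 30.0
```

It touched home at z 0.0437 (expected 0.0438) with 5.8 N. Releasing and rising to check.

Request:
move_arm:
  steps: [0, 0, 0, 0, 0, 0, 0.5, 0, 0, 0, 0, 0, 0, 0.5, 0, 0, 0, 0, 0, 0, 0.5, 0, 0, 0, 0, 0, 0, 0.5, 0, 0, 0, 0, 0, 0.02, 0.5, 0, 0, 0, 0, 0, 0.06, 0.5, 0, 0, 0, 0, 0, 0.11, 0.5, 0, 0, 0, -0.02, 0, 0.15, 0.5, 0, 0, 0, -0.03, 0, 0.18, 0.5, 0, 0, 0, -0.03, 0, 0.18, 0.5, 0, 0, 0, -0.03, 0, 0.18, 0.5]

```text
time: 7.55
tool_pos: [0.4826, 0.0066, 0.2231]
ee_rot: [3.141, -0.001, 0.304]
wrist_force: [1.3, -1.2, -0.2]
width: 0.0474
finger_force: 0.0
```

Run:
```python
from h import *
p,D,C,M=look("w4.png")
q=C[D>0]; q=q[np.linalg.norm(q[:,:2]-[.5123,.0055],axis=1)<.06]
h=q[q[:,2]>.045]; print("hub",np.median(h,0),(h.max(0)+h.min(0))/2,np.ptp(h,axis=0))
r=np.linalg.norm(q[:,:2]-[.5123,.0055],axis=1); f=q[(r<.027)&(r>.016)]; n=q[(r>.035)&(r<.043)]
for nm,a in(("flange",f),("rim",n)):
    A=np.c_[a[:,:2]-[.5123,.0055],np.ones(len(a))]; k=abs(a[:,2]-np.median(a[:,2]))<.004; print(nm,np.median(a[:,2]),np.linalg.lstsq(A[k],a[k,2],rcond=None)[0])
save("c4.png",p)
```

```text
tool [0.482  0.0067 0.2215] [-3.1409  0.0017  0.3038] t 7.6
hub [0.5046 0.0082 0.3311] [0.4978 0.0043 0.197 ] [0.0658 0.1153 0.3032]
flange 0.33113412888135424 [-0.1479 -0.0058  0.3316]
rim 0.33051843180462415 [-0.0812 -0.0294  0.3308]
```

View pics/w4.png

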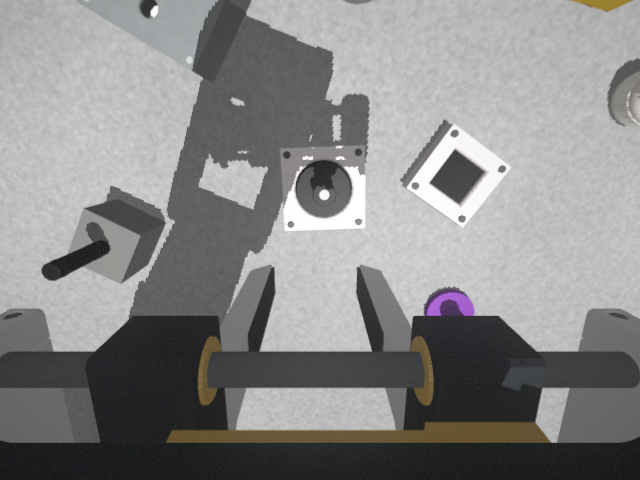

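Request:
move_arm:
  steps: [0, 0, 0, -0.037, 0.045, 0.01, 0.5, 0, 0, 0, -0.074, 0.09, 0.01, 0.5, 0, 0, 0, -0.11, 0.135, 0.01, 0.5, 0, 0, 0, -0.147, 0.178, 0.01, 0.5, 0, 0, 0, -0.147, 0.178, 0.01, 0.5, 0, 0, 0, -0.147, 0.178, 0.01, 0.5, 0, 0, 0, -0.147, 0.178, 0.01, 0.5]

```text
time: 8.3
tool_pos: [0.3348, 0.1846, 0.231]
ee_rot: [3.141, 0.003, 0.306]
wrist_force: [-0.1, -0.1, 0.1]
width: 0.047
finger_force: 0.0
```

Run:
```python
from h import *
p,D,C,M=look("w5.png")
q=C[(D>0)]; a=q[np.linalg.norm(q[:,:2]-[.394,.2035],axis=1)<.045]
s=a[abs(a[:,2]-.0605)<.003]; print("stand",cv2.minAreaRect(s[:,:2].astype(np.float32)))
t=a[(a[:,2]>.122)&(a[:,2]<.138)]; print("sty top",len(t),np.median(t,0),(t.max(0)+t.min(0))/2,np.ptp(t,axis=0))
for z in(.07,.085,.1,.115): 
    b=a[abs(a[:,2]-z)<.006]; print(z,len(b),b.mean(0))
n=C.reshape(-1,3)[D.ravel()>0]; n=n[(n[:,2]<.1)&(np.linalg.norm(n[:,:2]-[.5123,.0055],axis=1)<.045)]
if len(n):
    r=np.linalg.norm(n[:,:2]-[.5123,.0055],axis=1)
    print("cap: flange z",np.median(n[(r>.016)&(r<.027),2]),"rim",np.median(n[(r>.035)&(r<.043),2]),"hub",np.percentile(n[r<.01,2],90) if (r<.01).any() else None)
p,D=snapshot("top"); C=cloud("top",D); n=C[D>0]; r=np.linalg.norm(n[:,:2]-[.5123,.0055],axis=1);
for lo,hi in((0,.009),(.016,.027),(.035,.043)): print("top cam",lo,np.percentile(n[(r>lo)&(r<hi),2],[10,50,90]))
```

```text
tool [0.3354 0.1842 0.2313] [3.1406 0.003  0.3038] t 8.35
stand ((0.392482727766037, 0.20554611086845398), (0.06009380891919136, 0.06013757735490799), 79.5510025024414)
sty top 338 [0.393  0.2058 0.1309] [0.3927 0.2058 0.1274] [0.0153 0.0157 0.0106]
0.07 0 [nan nan nan]
0.085 6 [0.3996 0.2059 0.0802]
0.1 1 [0.4    0.2035 0.0952]
0.115 1 [0.4006 0.2063 0.1207]
cap: flange z 0.024978877345201437 rim 0.023002007463621105 hub 0.058028838616268306
top cam 0 [0.0536 0.056  0.0578]
top cam 0.016 [0.0214 0.0238 0.0266]
top cam 0.035 [0.0191 0.0219 0.0244]<stdin>:7: RuntimeWarning: Mean of empty slice.
  ret = um.true_divide(
```

View pics/w5.png

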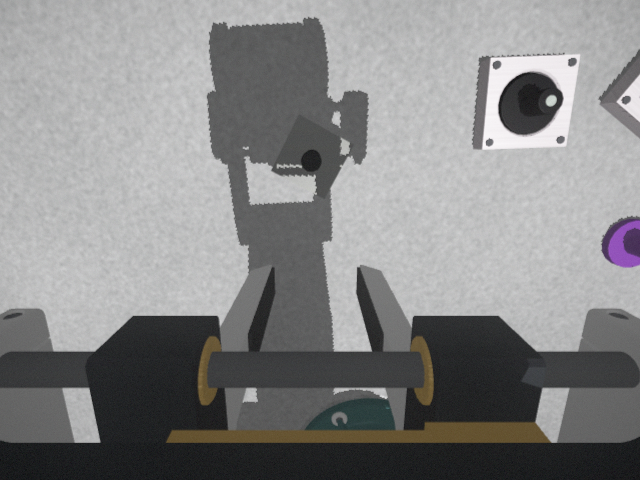

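The seated cap shows at (540,100): flange 2.0 mm above the rim and hub 34 mm proud, so it's fully home. The stylus at (311,160) stands upright at (0.3927,0.2058), matching the stand's centre. Going over it, down and gripping.

Request:
move_arm:
  steps: [0, 0, 0, 0.03, 0.01, 0, 0.5, 0, 0, 0, 0.0575, 0.0215, 0, 0.5, 0, 0, 0, 0.0575, 0.0215, -0.04, 0.5, 0, 0, 0, 0.0575, 0.0215, -0.08, 0.5, 0, 0, 0, 0.0575, 0.0215, -0.11, 0.5, 0, 0, 0, 0.0575, 0.0215, -0.131, 0.5, 0, 0, 0, 0.0575, 0.0215, -0.131, 0.5, 0, 0, 0, 0.0575, 0.0215, -0.131, 0.5, 0, 0, 0, 0.0575, 0.0215, -0.131, 0.02, 0, 0, 0, 0.0575, 0.0215, -0.131, 0.02, 0, 0, 0, 0.0575, 0.0215, -0.131, 0.02, 0, 0, 0, 0.0575, 0.0215, -0.131, 0.02]

```text
time: 9.6
tool_pos: [0.3932, 0.2064, 0.1028]
ee_rot: [3.142, -0.002, 0.304]
wrist_force: [-0.3, -0.3, 0.5]
width: 0.0183
finger_force: 0.0
```

Request:
move_arm:
  steps: [0, 0, 0, 0, 0, 0, 0.02, 0, 0, 0, 0, 0, 0, 0.02, 0, 0, 0, 0, 0, 0, 0.02, 0, 0, 0, 0, 0, 0, 0.02]

```text
time: 10.0
tool_pos: [0.3932, 0.2064, 0.1026]
ee_rot: [-3.142, -0.001, 0.304]
wrist_force: [-0.5, 0.6, 3.6]
width: 0.0156
finger_force: 30.0
```

Gripped at 15.6 mm width. Lifting straight out, then to a viewing pose short of the box hole.

Request:
move_arm:
  steps: [0, 0, 0, 0, 0, 0.02, 0.02, 0, 0, 0, 0, 0, 0.05, 0.02, 0, 0, 0, 0, 0, 0.08, 0.02, 0, 0, 0, 0, 0, 0.11, 0.02, 0, 0, 0, 0, 0, 0.13, 0.02, 0, 0, 0, 0.04, -0.008, 0.13, 0.02, 0, 0, 0, 0.08, -0.016, 0.13, 0.02, 0, 0, 0, 0.12, -0.024, 0.13, 0.02, 0, 0, 0, 0.16, -0.031, 0.13, 0.02, 0, 0, 0, 0.16, -0.031, 0.13, 0.02, 0, 0, 0, 0.16, -0.031, 0.13, 0.02, 0, 0, 0, 0.16, -0.031, 0.13, 0.02]

```text
time: 11.2
tool_pos: [0.5518, 0.1754, 0.2317]
ee_rot: [-3.141, 0.001, 0.304]
wrist_force: [-0.1, -0.3, 0.0]
width: 0.0154
finger_force: 30.0
```

Run:
```python
from h import *
p,D,C,M=look("w6.png"); o=get_obs(); T=np.array(o["tool_pos"]); print(o["width"])
for s in spot_point("wrist","button_hole")[:2]: print("hole",s["score"],s["uv"],pix2w("wrist",s["uv"],.06,M))
for s in spot_point("wrist","stylus_tip")[:2]: print("tip",s["score"],s["uv"],pix2w("wrist",s["uv"],T[2]-.0976,M))
q=C[D>0]; a=q[(abs(q[:,2]-.061)<.003)&(np.linalg.norm(q[:,:2]-[.636,.193],axis=1)<.09)]; print("box",cv2.minAreaRect(a[:,:2].astype(np.float32)))
h=q[(q[:,2]<.05)&(q[:,2]>.02)&(np.linalg.norm(q[:,:2]-[.62,.1965],axis=1)<.016)]; print("in hole",len(h),h.mean(0),h.min(0),h.max(0))
k=(q[:,2]>T[2]-.11)&(q[:,2]<T[2]-.03)&(np.linalg.norm(q[:,:2]-T[:2],axis=1)<.04); s=q[k]
for z in np.arange(-.095,-.03,.01):
    b=s[abs(s[:,2]-T[2]-z)<.005]; print(round(z,3),len(b),b.mean(0)-T if len(b) else "",np.ptp(b,axis=0) if len(b) else "")
```

```text
tool [0.5518 0.1756 0.2323] [-3.1414  0.0001  0.3046] t 11.25
0.015273049453202589
hole 0.57 [309.7, 146.8] [0.6193 0.2015 0.06  ]
tip 0.91 [318.5, 242.7] [0.55   0.1712 0.1347]
box ((0.6381721496582031, 0.1952652633190155), (0.11033392697572708, 0.09031648933887482), 77.37382507324219)
in hole 210 [0.6203 0.1993 0.036 ] [0.6121 0.1912 0.0341] [0.6285 0.2076 0.0376]
-0.095 16 [ 0.0015 -0.0007 -0.0931] [0.0032 0.0054 0.005 ]
-0.085 30 [ 0.0015 -0.0007 -0.0849] [0.0032 0.0054 0.0096]
-0.075 29 [ 0.0017 -0.0006 -0.0745] [0.003  0.0051 0.0096]
-0.065 30 [ 0.0018 -0.0006 -0.0651] [0.0026 0.0049 0.0093]
-0.055 9 [ 0.002  -0.0003 -0.0588] [0.0025 0.0038 0.0026]
-0.045 18 [ 0.0059 -0.0005 -0.041 ] [0.0073 0.0145 0.0017]
-0.035 115 [ 0.0056  0.0009 -0.0346] [0.009  0.015  0.0099]
```

View pics/w6.png

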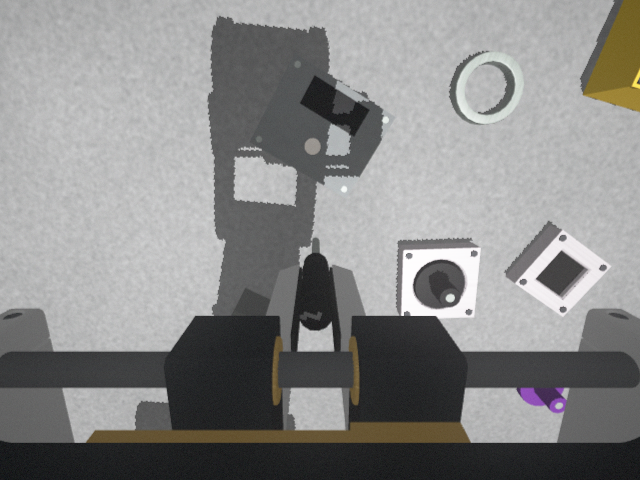

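The hole shows at (312,146). Depth puts it at (0.6203,0.1993), and the box geometry gives (0.6206,0.1992), so they agree. The stylus shaft is straight at (316,245), and the cap is still seated at (440,285). Going over the hole and down to just above the button.

Request:
move_arm:
  steps: [0, 0, 0, 0.035, 0.0125, 0, 0.02, 0, 0, 0, 0.069, 0.025, 0, 0.02, 0, 0, 0, 0.069, 0.025, -0.02, 0.02, 0, 0, 0, 0.069, 0.025, -0.04, 0.02, 0, 0, 0, 0.069, 0.025, -0.055, 0.02, 0, 0, 0, 0.069, 0.025, -0.06, 0.02, 0, 0, 0, 0.069, 0.025, -0.06, 0.02, 0, 0, 0, 0.069, 0.025, -0.06, 0.02]

```text
time: 12.15
tool_pos: [0.622, 0.2003, 0.1735]
ee_rot: [3.141, -0.002, 0.304]
wrist_force: [-0.2, -0.1, -0.4]
width: 0.0155
finger_force: 30.0
```

Run:
```python
from h import *
p,D,C,M=look(); T=np.array(get_obs()["tool_pos"])
q=C[D>0]; k=(q[:,2]>.062)&(q[:,2]<T[2]-.05)&(np.linalg.norm(q[:,:2]-T[:2],axis=1)<.02); s=q[k]; print("shaft",len(s),s.mean(0),s.min(0),s.max(0))
h=q[(q[:,2]<.05)&(q[:,2]>.02)&(np.linalg.norm(q[:,:2]-[.6204,.1993],axis=1)<.016)]; print("in hole",len(h),h.mean(0),h.min(0),h.max(0))
save("w7.png",cv2.resize(p[100:340,160:480],None,fx=2,fy=2))
```

```text
tool [0.6223 0.2003 0.1738] [ 3.1413 -0.0029  0.3038] t 12.2
shaft 189 [0.6244 0.1996 0.0841] [0.603  0.1808 0.062 ] [0.6413 0.2189 0.117 ]
in hole 163 [0.6168 0.1982 0.036 ] [0.6102 0.1896 0.0344] [0.6228 0.206  0.0379]
```

View pics/w7.png

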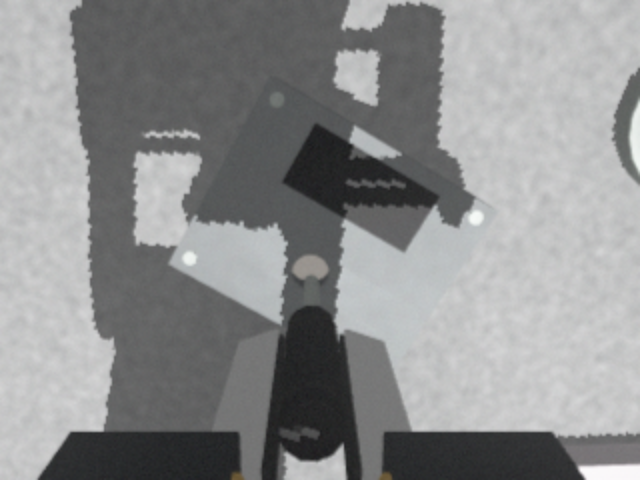

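The crop shows the shaft tip at (311,280), right at the hole centred on (311,269) and laterally aligned. Descending into the hole and onto the button.

Request:
move_arm:
  steps: [0, 0, 0, -0.001, 0, -0.01, 0.02, 0, 0, 0, -0.001, 0, -0.02, 0.02, 0, 0, 0, -0.001, 0, -0.03, 0.02, 0, 0, 0, -0.001, 0, -0.036, 0.02, 0, 0, 0, -0.001, 0, -0.041, 0.02, 0, 0, 0, -0.001, 0, -0.044, 0.02, 0, 0, 0, -0.001, 0, -0.046, 0.02, 0, 0, 0, -0.001, 0, -0.046, 0.02, 0, 0, 0, -0.001, 0, -0.046, 0.02]

```text
time: 13.1
tool_pos: [0.6206, 0.2002, 0.1269]
ee_rot: [3.142, -0.0, 0.304]
wrist_force: [-3.0, -0.4, 3.9]
width: 0.0153
finger_force: 30.0
```

Request:
move_arm:
  steps: [0, 0, 0, 0, 0, -0.001, 0.02, 0, 0, 0, 0, 0, -0.002, 0.02, 0, 0, 0, 0, 0, -0.003, 0.02, 0, 0, 0, 0, 0, -0.003, 0.02, 0, 0, 0, 0, 0, -0.003, 0.02]

```text
time: 13.6
tool_pos: [0.6208, 0.2002, 0.1245]
ee_rot: [3.141, -0.001, 0.304]
wrist_force: [-3.3, -1.4, 5.8]
width: 0.0155
finger_force: 30.0
```

Run:
```python
from h import *
for i in range(4):
    p,D,C,M=look(); print(get_obs()["wrist_force"])
```

```text
tool [0.6208 0.2002 0.1245] [ 3.1414 -0.0008  0.3038] t 13.65
[-3.607  -1.3448  6.486 ]
tool [0.6208 0.2002 0.1245] [ 3.1414 -0.0007  0.3038] t 13.7
[-3.6117 -0.9368  6.6526]
tool [0.6208 0.2002 0.1245] [ 3.1414 -0.0008  0.3038] t 13.75
[-2.6181 -1.3704  6.3296]
tool [0.6208 0.2002 0.1246] [ 3.1414 -0.0008  0.3038] t 13.8
[-2.603  -1.079   6.8572]
```

Request:
move_arm:
  steps: [0, 0, 0, 0, 0, -0.0005, 0.02, 0, 0, 0, 0, 0, -0.001, 0.02, 0, 0, 0, 0, 0, -0.0015, 0.02, 0, 0, 0, 0, 0, -0.0015, 0.02, 0, 0, 0, 0, 0, -0.0015, 0.02]

```text
time: 14.3
tool_pos: [0.6211, 0.2003, 0.1244]
ee_rot: [3.141, -0.002, 0.304]
wrist_force: [-4.3, -1.7, 8.9]
width: 0.0155
finger_force: 30.0
```

Request:
move_arm:
  steps: [0, 0, 0, 0, 0, -0.001, 0.02, 0, 0, 0, 0, 0, -0.002, 0.02, 0, 0, 0, 0, 0, -0.002, 0.02, 0, 0, 0, 0, 0, -0.002, 0.02, 0, 0, 0, 0, 0, -0.002, 0.02]

```text
time: 14.8
tool_pos: [0.6222, 0.2006, 0.1241]
ee_rot: [3.141, -0.006, 0.304]
wrist_force: [-4.3, -1.2, 12.7]
width: 0.0155
finger_force: 30.0
```

Run:
```python
from h import *
p,D,C,M=look(); print(get_obs()["wrist_force"])
q=C[D>0]; k=(q[:,2]>.062)&(q[:,2]<.085)&(np.linalg.norm(q[:,:2]-[.6206,.1993],axis=1)<.012); s=q[k]; print("shaft",len(s),s.mean(0),s.min(0),s.max(0))
h=q[(q[:,2]<.05)&(q[:,2]>.015)&(np.linalg.norm(q[:,:2]-[.6204,.1993],axis=1)<.016)]; print("in hole",len(h),np.median(h,0))
p,D=snapshot("top"); n=cloud("top",D)[D>0]; r=np.linalg.norm(n[:,:2]-[.5123,.0055],axis=1)
for lo,hi in((0,.009),(.016,.027),(.035,.043)): print("top cam",lo,np.percentile(n[(r>lo)&(r<hi),2],[10,50,90]))
save("w8.png",p)
```

```text
tool [0.6222 0.2006 0.1241] [ 3.1412 -0.0059  0.3039] t 14.85
[-3.8874 -0.6594 12.8856]
shaft 41 [0.6236 0.201  0.0687] [0.6121 0.1884 0.062 ] [0.6302 0.2103 0.085 ]
in hole 101 [0.6166 0.1999 0.0283]
top cam 0 [0.0535 0.0558 0.0576]
top cam 0.016 [0.0211 0.0239 0.0264]
top cam 0.035 [0.0196 0.0218 0.0246]
```

The button face went from 0.036 to 0.028, which is 8 mm within noise. The force is 12.9 N, above the 7 N stop force, and the tool is no longer sinking. The cap is still seated. Handing in.

```bash
python3 -c "
from bench import *
print(close_job())"
```

```text
the job is handed in; nothing more can be done
None
```

The black cap is fully home in the round nest and released, and the job was handed in at about 15 s with the stylus still gripped and holding the test button down on its stop at about 13 N; I did not re-measure the bin, ring gear, jar and screwdriver at the end.

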